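# Close up the medicine case

## Task

Close up the medicine case: with the fingertips fold the upright inner flap down and press it near its free edge until it snaps flat under its catch, then swing the open lid over it and press the lid down at the front until it snaps fully shut. Only push and press, lifting nothing: the case stays where it stands, the two loose bottles in it stay in and upright, and the cups and the carton beside it are left alone.

Things in the scene. Friction and masses are not known exactly. Their poses are not given: they have to be found in the camera images.
- med_case: Grey hard-shell case, 2.2 kg, loose on rubber feet on a 2 mm grey mat. Tray 156 mm deep (its x), 260 mm wide (its y), rim 62 mm above its underside. Origin: centre of underside; x points from front (black handle, lid catch) to back (lid hinge), y to its left end, z up. A cross wall at y = -4 mm parts the left compartment (white flap) from the open right one (carton, bottles up to z = 74 mm).
- flap (a joint): Angle of the white inner flap (rad): 0 = flat, 56 mm above the case's underside over the left compartment; about 1.5 = upright; stop at 1.7. 140 mm (case x) by 115 mm from hinge to free edge, 3 mm thick. Springs back up (1 N at the edge) unless snapped in: at about 0.08 its edge meets the catch, some 3 N at the edge snaps it under, then it stays below 0.02.
- flap_hinge (a point): Middle of the flap's hinge line, which runs along case x just inside the left end wall: at case (0, 122, 56) mm.
- flap_edge (a point): Middle of the flap's free edge, 115 mm from the hinge line. Flat, it lies at case (0, 7, 56) mm; upright, 171 mm above the case's underside. The flap folds down towards case -y, so it is pushed on the face that looks to case +y when upright.
- flap_catch: Round nose of the flap's small black sprung catch, 26 mm wide, standing on the cross wall at case (0, 5, 61) mm; its top is 69 mm above the case's underside. Leave it free: press the flap 20 to 35 mm in from its edge.
- lid (a joint): Angle of the grey lid (rad): 0 = shut, about 1.6 = open, upright; stop at 2.0. A stiff hinge (0.36 N m friction) holds the 0.32 kg lid wherever it is left. At about 0.06 its front lip meets the front catch; some 6 N down on the front edge snaps it under, then it stays below 0.01. The lid strikes the flap if that is not down.
- lid_hinge (a point): Middle of the lid's hinge line, which runs along case y on the back rim: at case (78, 0, 64) mm.
- lid_edge (a point): Middle of the outer top edge of the lid's front: with the lid shut 158 mm in front of the hinge line and 26 mm above it (top of the shut lid 90 mm above the case's underside). The lid is a shell 158 x 260 x 26 mm; open, its outer face looks to the back, and it swings to the front over the tray.
- bottle_tall: White pill bottle with red marking, 43 mm across, 66 mm high, loose in the case's right compartment. Origin: centre of its base. To be left alone.
- bottle_small: Pill bottle with green cap, 38 mm across, 56 mm high, loose in the case's right compartment. Origin: centre of its base. To be left alone.
- cup_a: Green dosing cup with a side tab, 62 mm across, 44 mm high, loose on the desk to the right of the case. Origin: centre of its base. To be left alone.
- cup_b: White dosing cup, 62 mm across, 40 mm high, loose on the desk to the right of the case. Origin: centre of its base. To be left alone.
- carton_by: Small white and violet medicine carton, 46 x 74 x 36 mm, loose on the desk beyond the case's left back corner. Origin: centre of its underside. To be left alone.

How it is judged:
By the outcome, as a careful person would: the job done as asked, in the order asked, and still so for the second after the job is handed in, with the robot touching nothing.
It also fails if it takes over 64 s, if anything falls off the work surface, if the arm or the gripper's body presses on something with over 40 N, if the wrist force passes 120 N, or if a joint passes its speed limit or range.

## Robot

A 7-joint arm with a two-finger parallel gripper is mounted at the origin on a cart in front of the work surface, level with it; the furniture and walls round the work are solid. World frame = base frame: x ahead of the robot, y to its left, z up, the work surface at z = 0. Lengths are in m, angles in rad, forces in N, time in s.
With the tool pointing down it reaches from about 0.35 to 0.9 m from the base axis. Payload 19.9 kg.
Tool frame: the origin (TCP) lies midway between the tips of the shut fingers; the grasp point (between the pads) lies 19 mm behind it; z points along the fingers, x is the direction in which the jaws open and shut, and the axes are right-handed (so a half turn about z gives the same grasp; the last joint's range is limited). The gripper opens to 85 mm and grips with 20 to 120 N. Pads are 22 mm wide; open, the fingers measure 114 mm over their backs; the gripper's body (76 mm by 85 mm) begins 54 mm behind the grasp point. The pads swing forward as they close: fully open they stand 13 mm farther back than shut.
Start: joints at [1.238, 0.417, -0.01, 1.614, 0.005, 1.111, -0.053], TCP at [0.179, -0.599, 0.211] pointing down, gripper open.
Joint ranges: [-2.81, 2.81], [-0.39, 2.02], [-1.27, 1.25], [0.06, 2.57], [-1.19, 4.33], [0.19, 2], [-2.82, 2.82]. Speed limits (rad/s): [1.89, 1.89, 2.39, 2.39, 3.01, 3.01, 3.01].

## Interface

Orientations are given as a rotation vector (axis times angle).
In Python, from rig import bot, viewer gives the robot as it stands.
- The arm moves only by the tool play_rows, never from a script. Its argument "targets" is a list that holds one entry, the list of rows, each a list of 5 numbers: the shift along the tool's x, y, z in cm, then the turn about the tool's z in degrees, then the finger opening in cm, from 0 to 8.54. A call has 1 to 20 rows; each row shifts and turns the commanded pose from where the row before left it, along the tool's axes as they then stand; what a row does not reach is not made up. A row lasts 1/8 s, in which the tool goes at most 62.5 mm and 10.7 degrees, less where a joint would pass 70% of its speed; a pose out of reach is approached as far as the arm can. A call is refused whole if a number of a shift passes 6.25 or a number of a turn 10.7, either way. A call with a gripper value outside its range is refused whole. The fingers move at their own pace and stop on an object; "squeeze" is the grip in N (left out, the last holds). Time passes only in rows, so rows that do not move let the fingers close. It gives the time, the measured TCP pose, the force and the opening at its end, in the units of the state.
- bot.observe(): the state, without advancing time (a new reading comes with each control period).
- viewer.capture(name): name is "scene" or "top" or "wrist"; returns the picture (384x512x3 uint8, red, green, blue); there is no depth.
- viewer.get_calibration(name): a dict with "fx", "fy", "cx", "cy" (pixels), "extrinsics" (4x4, takes a point from camera to world coordinates); the wrist camera has in their place "T_tool_cam" (4x4, takes a point from camera to tool coordinates, whose origin is the TCP and whose axes are the tool frame's). Camera axes: x right, y up, looking along -z (the intrinsics and any distortion apply to the point x, -y, -z); pixel columns grow to the right and rows downward; lengths in m; the calibration is good to about 2 mm. A picture is of the moment at which its call begins: read the wrist's pose just before it. get_calibration takes no time and is no camera call.
- bot.job_done(): hands the job in, once; it reports no verdict.
The state is a dict: "clock": time; "q": joint angles; "dq": joint speeds; "effort": joint torques, N m; "eef_pos": TCP position; "tcp_rot": TCP orientation; "force": force on the tool from outside, world axes, zero at the start; "moment": the same for the moment, N m; "finger_gap": finger opening in m.
Only numpy, scipy, OpenCV 4.12 (cv2) and the standard library are available. Lean on these libraries where they do the work, as an engineer would, in place of code of your own. Each camera call takes 0.05 s, during which the arm holds its last target. There are 200 camera calls.

## Working session

There is one attempt and no reset: what is moved stays moved. The work goes in short steps, Python scripts to look and compute and a tool call to move; the robot and the scene stay as the last step left them, time stands still between calls to the robot, and variables do not carry over. Pictures are saved under pics/ and viewed, about 8 in all and at most 12, crops included, and the job is handed in when it is done.

Besides the shell and the picture viewer there is one more tool, called after "Emit:" by a JSON object that holds its "op" and its "data", one argument or row to a line. play_rows: Moves the arm, as the interface text tells. Its arguments: {"type":"object","properties":{"targets":{"type":"array","items":{"type":"array","items":{"type":"array","items":{"type":"number"}}}},"squeeze":{"type":"number"}},"required":["targets"]}

```bash
mkdir -p pics; cat > h.py <<'E'
import numpy as np, cv2
from scipy.spatial.transform import Rotation as R
from rig import bot, viewer
def snap(n,f):
    im=viewer.capture(n); cv2.imwrite('pics/'+f,im[:,:,::-1]); return im
def ray(n,u,v):
    c=viewer.get_calibration(n); E=np.array(c['extrinsics'])
    d=E[:3,:3]@np.array([(u-c['cx'])/c['fx'],-(v-c['cy'])/c['fy'],-1]); return E[:3,3],d
def onz(n,u,v,z):
    o,d=ray(n,u,v); return o+d*(z-o[2])/d[2]
def proj(n,p):
    c=viewer.get_calibration(n); E=np.array(c['extrinsics']); q=E[:3,:3].T@(np.array(p)-E[:3,3])
    return np.array([c['cx']+c['fx']*q[0]/-q[2], c['cy']+c['fy']*q[1]/q[2]])
E
python3 - <<'E'
from h import *
s=bot.observe(); print({k:np.round(v,3) for k,v in s.items()}); print(R.from_rotvec(s['tcp_rot']).as_matrix().round(3))
a=snap('scene','s1.png'); b=snap('top','t1.png')
for n in('scene','top'): 
  c=viewer.get_calibration(n); print({k:np.round(v,3).tolist() if not isinstance(v,str) else v for k,v in c.items()})
E
```

```text
{'clock': np.float64(0.0), 'q': array([ 1.238,  0.418, -0.01 ,  1.614,  0.005,  1.111, -0.053]), 'dq': array([-0.001,  0.001, -0.   ,  0.001,  0.   ,  0.001,  0.001]), 'effort': array([ 2.0000e-03, -8.6446e+01,  6.8000e-01, -4.3490e+01,  1.9000e-02,
        8.0000e-03, -0.0000e+00]), 'eef_pos': array([ 0.179, -0.598,  0.21 ]), 'tcp_rot': array([-2.519e+00,  1.876e+00,  2.000e-03]), 'force': array([ 0.014, -0.601,  0.241]), 'moment': array([-0.007, -0.022,  0.059]), 'finger_gap': np.float64(0.086)}
[[ 0.287 -0.958 -0.   ]
 [-0.958 -0.287  0.001]
 [-0.001  0.    -1.   ]]
{'fx': 408.453, 'fy': 408.453, 'cx': 257.327, 'cy': 191.52, 'extrinsics': [[-0.819, 0.386, -0.423, 0.106], [-0.573, -0.549, 0.609, 0.486], [0.003, 0.741, 0.671, 0.795], [0.0, 0.0, 0.0, 1.0]]}
{'fx': 348.369, 'fy': 348.369, 'cx': 255.238, 'cy': 187.995, 'extrinsics': [[-0.025, 0.995, -0.099, 0.469], [-1.0, -0.025, 0.01, -0.158], [0.007, 0.1, 0.995, 1.008], [0.0, 0.0, 0.0, 1.0]]}
```

View pics/s1.png

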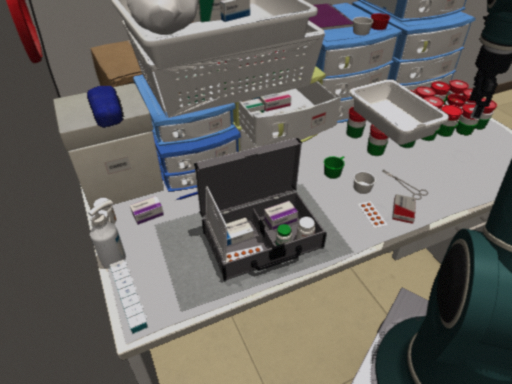

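View pics/t1.png

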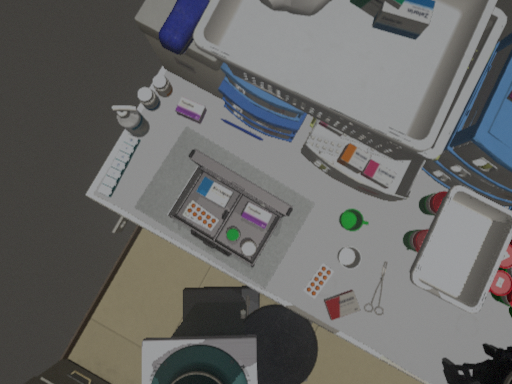

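The scene view shows the case at about (262,220), with the lid upright behind it and the flap edge-on at about (212,225). The top view shows it at about (225,215), turned. I'll enlarge both.

```bash
python3 - <<'E'
import cv2,numpy as np
a=cv2.imread('pics/s1.png')[130:280,180:340]; b=cv2.imread('pics/t1.png')[140:275,155:305]
a=cv2.resize(a,(400*8//8*1,375),interpolation=3); b=cv2.resize(b,(400,360),interpolation=3)
a=cv2.resize(cv2.imread('pics/s1.png')[135:280,185:335],None,fx=4,fy=4,interpolation=2)
b=cv2.resize(cv2.imread('pics/t1.png')[140:275,160:300],None,fx=4,fy=4,interpolation=2)
cv2.imwrite('pics/a.png',a);cv2.imwrite('pics/b.png',b)
E
```

```text
(no output)
```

View pics/a.png

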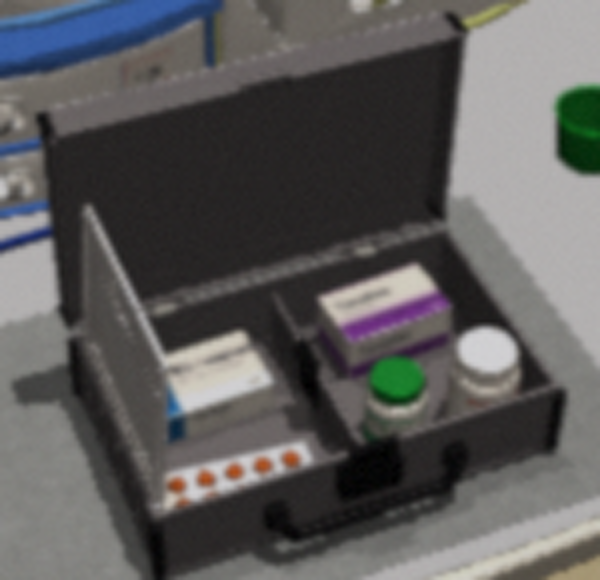

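View pics/b.png

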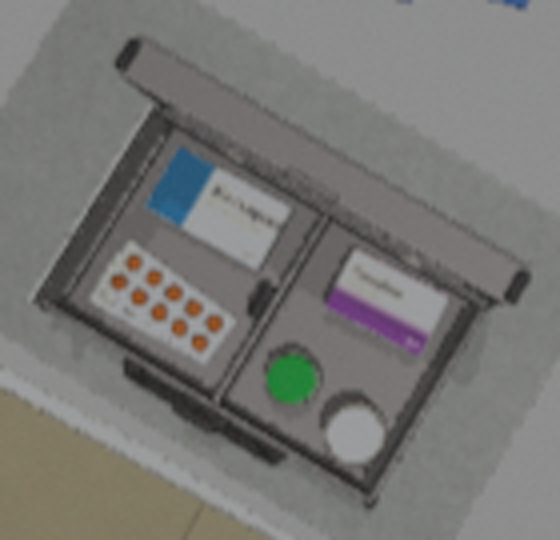

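```bash
python3 - <<'E'
from h import *
T={'FR':(371,497),'FL':(43,302),'BL':(158,108),'BR':(487,303)}
S={'FR':(562,393),'FL':(150,528),'BL':(72,338)}
P={}
for k,(u,v) in T.items(): P[k]=onz('top',160+u/4,140+v/4,.064)[:2]; print('top',k,P[k].round(4))
for k,(u,v) in S.items(): print('scene',k,onz('scene',185+u/4,135+v/4,.064).round(4))
print([ (a+b,np.linalg.norm(P[a]-P[b]).round(4)) for a,b in(('FR','FL'),('BR','BL'),('FR','BR'),('FL','BL'))])
c=sum(P.values())/4; y=(P['FL']+P['BL']-P['FR']-P['BR']); x=(P['BL']+P['BR']-P['FR']-P['FL'])
print(c, np.degrees(np.arctan2(y[1],y[0]))-90, np.degrees(np.arctan2(x[1],x[0])))
# lid top edge, outer ; top crop and scene crop
for (a,b) in (((140,38),(462,20)),): pass
for n,p,o in (('top',(140,40),(160,140)),('top',(527,268),(160,140)),('scene',(45,115),(185,135)),('scene',(455,14),(185,135))):
  print(n,onz(n,o[0]+p[0]/4,o[1]+p[1]/4,.225).round(4))
s=bot.observe(); c=viewer.get_calibration('wrist'); print(np.round(c['T_tool_cam'],3))
E
```

```text
top FR [ 0.359  -0.1554]
top FL [0.4941 0.0625]
top BL [ 0.6246 -0.0162]
top BR [ 0.4859 -0.237 ]
scene FR [ 0.3481 -0.1489  0.064 ]
scene FL [0.4875 0.0714 0.064 ]
scene BL [ 0.618  -0.0148  0.064 ]
[('FRFL', np.float64(0.2564)), ('BRBL', np.float64(0.2607)), ('FRBR', np.float64(0.1508)), ('FLBL', np.float64(0.1523))]
[ 0.49091488 -0.08654614] -31.965602652149094 -31.920937480908872
top [ 0.6375 -0.0305  0.225 ]
top [ 0.502  -0.2467  0.225 ]
scene [ 0.631  -0.0281  0.225 ]
scene [ 0.4933 -0.246   0.225 ]
[[ 1.    -0.     0.001 -0.   ]
 [ 0.    -0.955 -0.295 -0.076]
 [ 0.001  0.295 -0.955 -0.162]
 [ 0.     0.     0.     1.   ]]
```

Emit:
{"op": "play_rows", "data": {
  "targets": [
    [[0, 0, -3, -8.2, 0], [0, 0, -3, -8.2, 0], [0, 0, -3, -8.2, 0], [0, 0, -3, -8.2, 0], [0, 0, -3, -8.2, 0], [0, -5, 0, 0, 0], [0, -5, 0, 0, 0], [0, -5, 0, 0, 0], [0, -5, 0, 0, 0], [0, -5, 0, 0, 0], [0, -5, 0, 0, 0], [0, -5, 0, 0, 0], [0, -5, 0, 0, 0], [0, -5, 0, 0, 0], [0, -5, 0, 0, 0], [0, -3, 0, 0, 0], [0, 0, 0, 0, 0]]
  ]
}}

```text
clock: 2.22
eef_pos: [0.4634, -0.149, 0.3607]
tcp_rot: [-3.018, 0.869, 0.001]
force: [-0.6, -0.6, 0.6]
finger_gap: -0.0005
```

```bash
cat >> h.py <<'E'
C=np.array([.488,-.085]); YAW=np.radians(-32)
EX=np.array([np.cos(YAW),np.sin(YAW)]); EY=np.array([-EX[1],EX[0]])
def case(p): d=np.array(p)[:2]-C; return np.r_[d@EX,d@EY,p[2]]*1000
def st():
    s=bot.observe(); M=R.from_rotvec(s['tcp_rot']).as_matrix()
    print('t',s['clock'].round(2),'tcp',np.round(s['eef_pos'],4),'case',case(s['eef_pos']).round(1),'toolx yaw',np.degrees(np.arctan2(M[1,0],M[0,0])).round(2),'tilt z',M[:,2].round(3),'F',np.round(s['force'],2),'gap',s['finger_gap'].round(3)); return s,M
E
python3 - <<'E'
from h import *
st()
snap('wrist','w1.png')
for p in ((170,190),(240,162),(190,200)): print(p,case(onz('scene',*p,0)).round())
E
```

```text
Traceback (most recent call last):
  File "h.py", line 19, in st
    print('t',s['clock'].round(2),'tcp',np.round(s['eef_pos'],4),'case',case(s['eef_pos']).round(1),'toolx yaw',np.degrees(np.arctan2(M[1,0],M[0,0])).round(2),'tilt z',M[:,2].round(3),'F',np.round(s['force'],2),'gap',s['finger_gap'].round(3)); return s,M
              ^^^^^^^^^^^^^^^^
AttributeError: 'float' object has no attribute 'round'
```

```bash
sed -i "s/s\['clock'\].round(2)/round(s['clock'],2)/; s/s\['finger_gap'\].round(3)/round(float(s['finger_gap']),3)/" h.py
cat >> h.py <<'E'
def wz(u,v,z,s,M):
    c=viewer.get_calibration('wrist'); T=np.eye(4); T[:3,:3]=M; T[:3,3]=s['eef_pos']; E=T@np.array(c['T_tool_cam'])
    d=E[:3,:3]@np.array([(u-c['cx'])/c['fx'],-(v-c['cy'])/c['fy'],-1]); return E[:3,3]+d*(z-E[2,3])/d[2]
E
python3 - <<'E'
from h import *
st()
snap('wrist','w1.png')
for p in ((170,190),(240,162),(190,200)): print(p,case(onz('scene',*p,0)).round())
E
```

```text
t 2.23 tcp [ 0.4634 -0.149   0.3607] case [ 13.  -67.3 360.7] toolx yaw -32.13 tilt z [-0.     0.001 -1.   ] F [-0.58 -0.59  0.6 ] gap -0.0
(170, 190) [286. 168.  -0.]
(240, 162) [330. -68.   0.]
(190, 200) [222. 126.   0.]
```

View pics/w1.png

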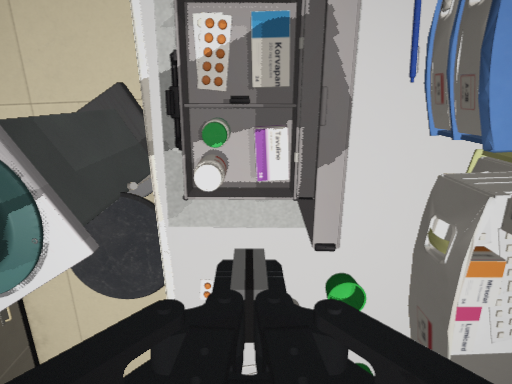

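```bash
python3 - <<'E'
from h import *
s,M=st()
for n,p,z in (('FR -78,-130',(183,200),.064),('BR 78,-130',(303,200),.064),('catch 0,5',(240,98),.068),('wall y=-4',(215,104),.06),('lidR out',(335,249),.225),('lidR in',(315,249),.225),('front rim mid',(181,50),.064)): print(n,case(wz(*p,z,s,M)).round(1))
E
```

```text
t 2.27 tcp [ 0.4628 -0.1505  0.3606] case [ 13.3 -68.9 360.6] toolx yaw -32.25 tilt z [-0.001  0.    -1.   ] F [-0.45 -1.08  0.2 ] gap -0.0
FR -78,-130 [ -79.1 -132.1   64. ]
BR 78,-130 [  87.9 -132.8   64. ]
catch 0,5 [ 2.   3.5 68. ]
wall y=-4 [-30.6  -3.8  60. ]
lidR out [  94.2 -132.3  225. ]
lidR in [  75.3 -132.2  225. ]
front rim mid [-69.8  60.2  64. ]
```

Emit:
{"op": "play_rows", "data": {
  "targets": [
    [[-0.2, -4.5, 0, 0, 0], [-0.2, -4.5, 0, 0, 0], [-0.3, -4.5, 0, 0, 0], [-0.3, -4.5, 0, 0, 0], [-0.3, -4.7, 0, 0, 0], [0, 0, 0, 0, 0], [0, 0, 4, 0, 0], [0, 0, 4, 0, 0], [0, 0, 4, 0, 0], [0, 0, 4, 0, 0], [0, 0, 4, 0, 0], [0, 0, 2, 0, 0], [0, 0, 0, 0, 0]]
  ]
}}

```text
clock: 3.9
eef_pos: [0.5728, 0.0468, 0.1403]
tcp_rot: [3.016, -0.876, -0.002]
force: [0.6, 0.3, 1.5]
finger_gap: 0.0003
```

```bash
python3 - <<'E'
from h import *
s,M=st()
snap('scene','s2.png')
cv2.imwrite('pics/s2c.png',cv2.resize(cv2.imread('pics/s2.png')[60:290,100:360],None,fx=2.5,fy=2.5,interpolation=2))
E
```

```text
t 3.9 tcp [0.5728 0.0468 0.1403] case [  2.  156.7 140.3] toolx yaw -32.39 tilt z [-0.002 -0.    -1.   ] F [0.57 0.27 1.51] gap 0.0
```

View pics/s2c.png

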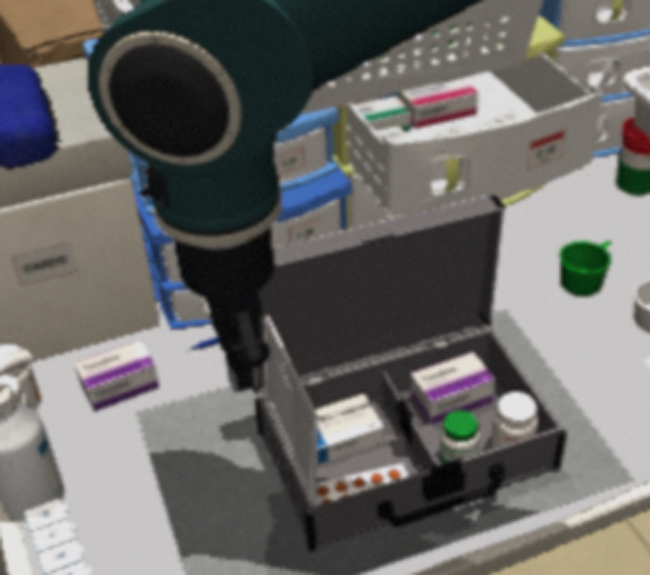

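Emit:
{"op": "play_rows", "data": {
  "targets": [
    [[0, 1.1, 0, 0, 0], [0, 1.1, 0, 0, 0], [0, 0.8, 0, 0, 0], [0, 0.8, 0, 0, 0], [0, 0.8, 0, 0, 0], [0, 0.7, 0.2, 0, 0], [0, 0.7, 0.2, 0, 0], [0, 0.7, 0.3, 0, 0], [0, 0.8, 0.6, 0, 0], [0, 0.8, 0.7, 0, 0], [0, 0.8, 0.8, 0, 0], [0, 0.8, 0.8, 0, 0], [0, 0.6, 1.0, 0, 0], [0, 0.6, 1.0, 0, 0], [0, 0.3, 0.6, 0, 0], [0, 0.2, 0.5, 0, 0], [0, 0, 0, 0, 0]]
  ]
}}

```text
clock: 6.08
eef_pos: [0.511, -0.0501, 0.0737]
tcp_rot: [-3.017, 0.875, 0.001]
force: [0.9, 0.3, 1.0]
finger_gap: 0.0001
```

```bash
python3 - <<'E'
from h import *
s,M=st()
snap('scene','s3.png')
cv2.imwrite('pics/s3c.png',cv2.resize(cv2.imread('pics/s3.png')[120:280,180:340],None,fx=3.5,fy=3.5,interpolation=2))
E
```

```text
t 6.08 tcp [ 0.511  -0.0501  0.0737] case [ 1.1 41.8 73.7] toolx yaw -32.34 tilt z [-0.  0. -1.] F [0.87 0.31 1.  ] gap 0.0
```

View pics/s3c.png

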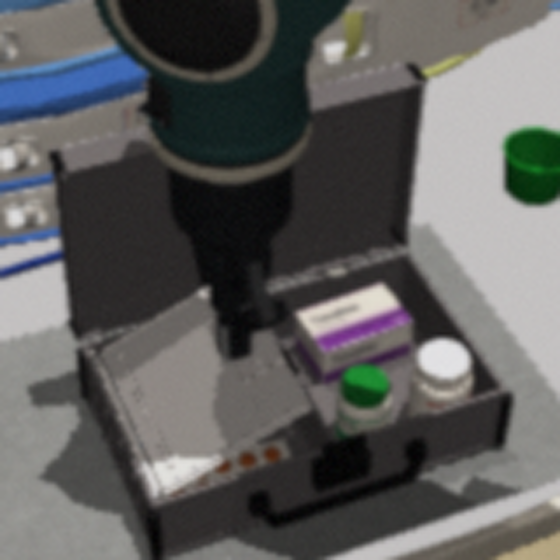

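The flap is about 10° from flat, with the fingertip on its face near the edge. Next I'll press it down.

Emit:
{"op": "play_rows", "data": {
  "targets": [
    [[0, 0.2, 0.3, 0, 0], [0, 0.2, 0.3, 0, 0], [0, 0, 0.3, 0, 0], [0, 0, 0.3, 0, 0], [0, 0, 0.2, 0, 0], [0, 0, 0.2, 0, 0], [0, 0, 0, 0, 0]]
  ]
}}

```text
clock: 7.0
eef_pos: [0.5089, -0.0535, 0.0578]
tcp_rot: [-3.017, 0.875, 0.0]
force: [0.6, -0.2, 1.6]
finger_gap: 0.0003
```

Emit:
{"op": "play_rows", "data": {
  "targets": [
    [[0, 0, 0.15, 0, 0], [0, 0, 0.15, 0, 0], [0, 0, 0, 0, 0]]
  ]
}}

```text
clock: 7.38
eef_pos: [0.5089, -0.0536, 0.0548]
tcp_rot: [-3.017, 0.875, 0.0]
force: [-0.5, 0.0, 1.4]
finger_gap: 0.0001
```

Emit:
{"op": "play_rows", "data": {
  "targets": [
    [[0, 0, 0.15, 0, 0], [0, 0, 0.1, 0, 0], [0, 0, 0, 0, 0]]
  ]
}}

```text
clock: 7.75
eef_pos: [0.5089, -0.0536, 0.0523]
tcp_rot: [-3.017, 0.875, 0.0]
force: [0.0, -1.0, -0.2]
finger_gap: -0.0001
```

```bash
python3 - <<'E'
from h import *
s,M=st()
snap('scene','s4.png')
cv2.imwrite('pics/s4c.png',cv2.resize(cv2.imread('pics/s4.png')[180:270,190:320],None,fx=5,fy=5,interpolation=2))
E
```

```text
t 7.75 tcp [ 0.5089 -0.0536  0.0523] case [ 1.1 37.7 52.3] toolx yaw -32.33 tilt z [-0.  0. -1.] F [ 0.02 -1.05 -0.17] gap -0.0
```

View pics/s4c.png

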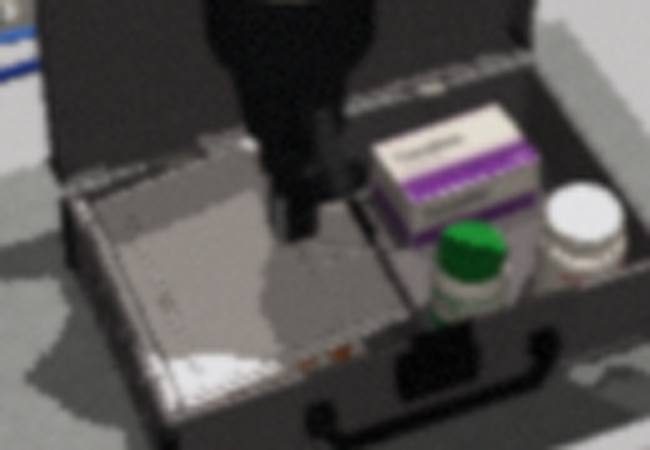

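Emit:
{"op": "play_rows", "data": {
  "targets": [
    [[0, 0, 0.1, 0, 0], [0, 0, 0.1, 0, 0], [0, 0, 0, 0, 0]]
  ]
}}

```text
clock: 8.18
eef_pos: [0.5089, -0.0536, 0.0503]
tcp_rot: [-3.017, 0.875, 0.0]
force: [-0.1, -0.6, -0.1]
finger_gap: -0.0003
```

Emit:
{"op": "play_rows", "data": {
  "targets": [
    [[0, 0, 0.1, 0, 0], [0, 0, 0.1, 0, 0], [0, 0, 0, 0, 0]]
  ]
}}

```text
clock: 8.55
eef_pos: [0.5089, -0.0536, 0.0483]
tcp_rot: [-3.017, 0.875, 0.0]
force: [-0.5, -0.2, 0.1]
finger_gap: -0.0003
```

```bash
python3 - <<'E'
from h import *
s,M=st()
snap('wrist','w2.png')
E
```

```text
t 8.55 tcp [ 0.5089 -0.0536  0.0483] case [ 1.1 37.7 48.3] toolx yaw -32.34 tilt z [-0.  0. -1.] F [-0.49 -0.24  0.14] gap -0.0
```

View pics/w2.png

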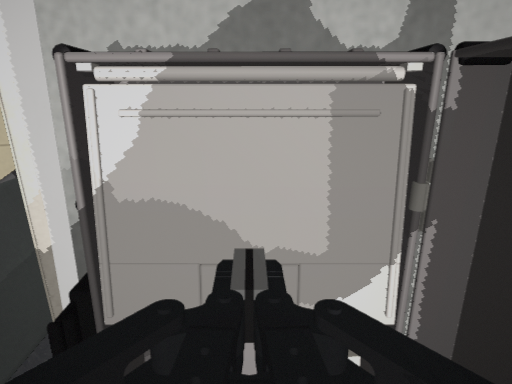

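```bash
python3 - <<'E'
from h import *
s=bot.observe(); M=R.from_rotvec(s['tcp_rot']).as_matrix()
c=viewer.get_calibration('wrist'); print({k:v for k,v in c.items() if k!='T_tool_cam'})
T=np.eye(4);T[:3,:3]=M;T[:3,3]=s['eef_pos'];E=np.linalg.inv(T@np.array(c['T_tool_cam']))
def w(cx,cy,z):
    p=np.r_[C+EX*cx/1e3+EY*cy/1e3,z/1e3,1]; q=E@p
    return np.array([c['cx']+c['fx']*q[0]/-q[2],c['cy']+c['fy']*q[1]/q[2]]).round()
tcp=case(s['eef_pos']); print('tcp',w(*tcp))
print('rim FL,BL',w(-78,130,64),w(78,130,64),'rim F,B at y=0',w(-78,0,64),w(78,0,64))
for a in (0,.05,.1,.15,.2,.3):
    y=122-115*np.cos(a); z=58+115*np.sin(a); print(a,'edge',w(-70,y,z),w(70,y,z))
print('hinge',w(-70,122,58),w(70,122,58))
print('catch',w(0,5,63))
E
```

```text
{'fx': 344.59570118477853, 'fy': 344.59570118477853, 'cx': 248.8268304138795, 'cy': 201.60566073174286}
tcp [249. 249.]
rim FL,BL [46. 52.] [444.  50.] rim F,B at y=0 [ 92. 332.] [402. 330.]
0 edge [111. 312.] [383. 311.]
0.05 edge [107. 319.] [388. 318.]
0.1 edge [102. 326.] [392. 324.]
0.15 edge [ 97. 332.] [397. 331.]
0.2 edge [ 91. 339.] [403. 337.]
0.3 edge [ 78. 351.] [415. 350.]
hinge [77. 75.] [414.  72.]
catch [247. 321.]
```

```bash
python3 - <<'E'
from h import *
print(proj('scene',(.5089,-.0536,.0523)),'seen 249.4,228'); print(proj('scene',(.511,-.0501,.0737)),'seen 247.1,221.4')
print(proj('scene',(.5728,.0468,.1403)),'seen ~',(100+243/2.5,60+388/2.5))
im=cv2.imread('pics/w2.png')[200:384,60:440]; im=cv2.resize(im,None,fx=2.1,fy=2.1,interpolation=2)
im=np.clip(255*(im/255.)**.55,0,255).astype('uint8')
a=cv2.resize(cv2.imread('pics/s4.png')[195:265,195:300],None,fx=3,fy=3,interpolation=2)
o=np.zeros((600,800,3),'uint8'); o[:im.shape[0],:im.shape[1]]=im; a=np.clip(255*(a/255.)**.55,0,255).astype('uint8'); o[388:388+a.shape[0],:a.shape[1]]=a
cv2.imwrite('pics/w2c.png',o)
E
```

```text
[247.90628396 232.01440453] seen 249.4,228
[246.23062415 226.51588002] seen 247.1,221.4
[197.38085342 220.43556253] seen ~ (197.2, 215.2)
```

View pics/w2c.png

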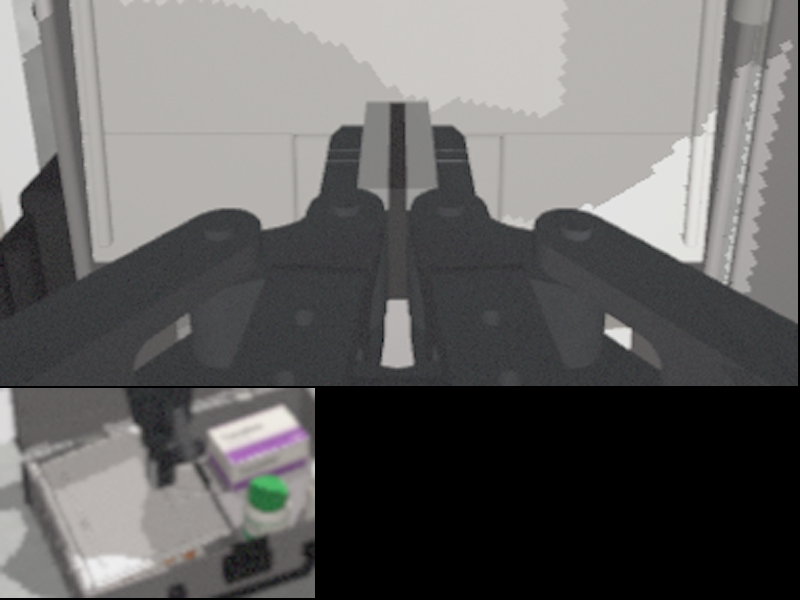

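```bash
python3 - <<'E'
from h import *
T={'FR':(371,497),'FL':(43,302),'BL':(158,108),'lidL':(140,40)}
S={'FR':(562,393),'FL':(150,528),'BL':(72,338),'lidL':(45,115)}
T={k:np.array(v)/4+[160,140] for k,v in T.items()};S={k:np.array(v)/4+[185,135] for k,v in S.items()}
T['cupA']=(348,221);S['cupA']=(333,160)
for k in T:
    A=[];b=[]
    for n,p in(('top',T[k]),('scene',S[k])):
        o,d=ray(n,*p); d/=np.linalg.norm(d); Q=np.eye(3)-np.outer(d,d); A.append(Q); b.append(Q@o)
    x=np.linalg.lstsq(np.vstack(A),np.hstack(b),rcond=None)[0]; print(k,x.round(4),np.linalg.norm(np.vstack(A)@x-np.hstack(b)).round(4))
E
```

```text
FR [ 0.3547 -0.1569  0.0526] 0.0047
FL [0.4941 0.065  0.0522] 0.0007
BL [ 0.6233 -0.0169  0.0597] 0.0033
lidL [ 0.6366 -0.031   0.2211] 0.0028
cupA [ 0.4663 -0.4164  0.0634] 0.0014
```

Emit:
{"op": "play_rows", "data": {
  "targets": [
    [[0, 0, 0.1, 0, 0], [0, 0, 0.1, 0, 0], [0, 0, 0, 0, 0]]
  ]
}}

```text
clock: 8.98
eef_pos: [0.5089, -0.0536, 0.0463]
tcp_rot: [3.017, -0.875, -0.0]
force: [0.7, -1.4, 1.6]
finger_gap: -0.0
```

Emit:
{"op": "play_rows", "data": {
  "targets": [
    [[0, 0, 0.1, 0, 0], [0, 0, 0, 0, 0]]
  ]
}}

```text
clock: 9.22
eef_pos: [0.5089, -0.0536, 0.0454]
tcp_rot: [3.017, -0.875, -0.0]
force: [-1.3, -0.5, 5.0]
finger_gap: 0.0002
```

Emit:
{"op": "play_rows", "data": {
  "targets": [
    [[0, 0, 0.1, 0, 0], [0, 0, 0, 0, 0]]
  ]
}}

```text
clock: 9.48
eef_pos: [0.5089, -0.0537, 0.0444]
tcp_rot: [3.017, -0.875, -0.0]
force: [-1.7, -1.2, 2.7]
finger_gap: -0.0002
```

Emit:
{"op": "play_rows", "data": {
  "targets": [
    [[0, 0, 0.1, 0, 0], [0, 0, 0, 0, 0]]
  ]
}}

```text
clock: 9.72
eef_pos: [0.509, -0.0535, 0.0433]
tcp_rot: [-3.017, 0.875, 0.0]
force: [0.2, -0.7, 0.4]
finger_gap: 0.0001
```

Emit:
{"op": "play_rows", "data": {
  "targets": [
    [[0, 0, 0.1, 0, 0], [0, 0, 0, 0, 0]]
  ]
}}

```text
clock: 9.98
eef_pos: [0.509, -0.0535, 0.0423]
tcp_rot: [-3.017, 0.875, 0.0]
force: [-0.5, -0.5, 0.7]
finger_gap: -0.0001
```

Emit:
{"op": "play_rows", "data": {
  "targets": [
    [[0, 0, 0.1, 0, 0], [0, 0, 0, 0, 0]]
  ]
}}

```text
clock: 10.22
eef_pos: [0.509, -0.0534, 0.0413]
tcp_rot: [-3.017, 0.875, 0.0]
force: [0.1, 0.2, 0.5]
finger_gap: 0.0001
```

Emit:
{"op": "play_rows", "data": {
  "targets": [
    [[0, 0, 0.1, 0, 0], [0, 0, 0, 0, 0]]
  ]
}}

```text
clock: 10.48
eef_pos: [0.5089, -0.0535, 0.0403]
tcp_rot: [-3.017, 0.875, 0.0]
force: [-0.7, 0.7, -1.0]
finger_gap: -0.0
```

Emit:
{"op": "play_rows", "data": {
  "targets": [
    [[0, 0, 0.1, 0, 0], [0, 0, 0, 0, 0]]
  ]
}}

```text
clock: 10.72
eef_pos: [0.509, -0.0535, 0.0393]
tcp_rot: [-3.017, 0.875, 0.0]
force: [-0.8, 0.6, 0.4]
finger_gap: -0.0001
```

Emit:
{"op": "play_rows", "data": {
  "targets": [
    [[0, 0, 0.1, 0, 0], [0, 0, 0, 0, 0]]
  ]
}}

```text
clock: 10.98
eef_pos: [0.5091, -0.0536, 0.0388]
tcp_rot: [3.017, -0.875, 0.0]
force: [-3.9, 0.2, 11.9]
finger_gap: -0.0001
```

Emit:
{"op": "play_rows", "data": {
  "targets": [
    [[0, 0, 0.1, 0, 0], [0, 0, 0, 0, 0]]
  ]
}}

```text
clock: 11.22
eef_pos: [0.5092, -0.0537, 0.0383]
tcp_rot: [3.017, -0.875, 0.001]
force: [-7.5, -0.7, 25.0]
finger_gap: -0.0003
```

Emit:
{"op": "play_rows", "data": {
  "targets": [
    [[0, 0, -1, 0, 0], [0, 0, -4, 0, 0], [0, 0, -5, 0, 0], [0, 0, -5, 0, 0], [0, 0, -5, 0, 0], [0, 0, -5, 0, 0], [0, 0, 0, 0, 0]]
  ]
}}

```text
clock: 12.1
eef_pos: [0.5103, -0.0535, 0.2909]
tcp_rot: [-3.017, 0.875, -0.009]
force: [-0.1, -0.3, -1.1]
finger_gap: 0.0001
```

```bash
python3 - <<'E'
from h import *
s,M=st()
a=snap('scene','s5.png')[150:270,185:325]; b=snap('top','t5.png')[140:275,160:300]
w=snap('wrist','w5.png')
o=np.zeros((600,800,3),'uint8')
o[:260,:303]=cv2.resize(a,(303,260),interpolation=2); o[:290,310:611]=cv2.resize(b,(301,290),interpolation=2)
o[292:600,:410]=cv2.resize(w,(410,308),interpolation=2)
cv2.imwrite('pics/m5.png',o[:,:,::-1])
E
```

```text
t 12.1 tcp [ 0.5103 -0.0535  0.2909] case [  2.2  38.5 290.9] toolx yaw -32.34 tilt z [ 0.005 -0.002 -1.   ] F [-0.14 -0.29 -1.08] gap 0.0
```

View pics/m5.png

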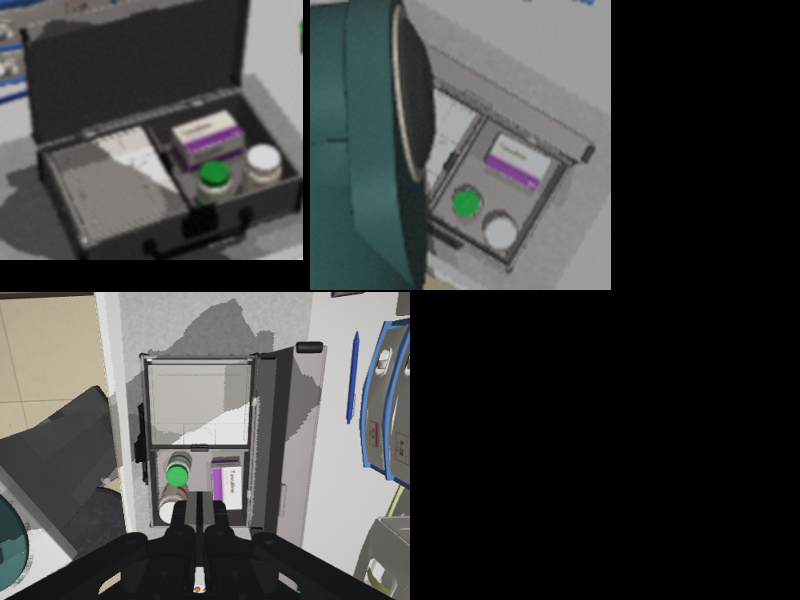

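The flap lies flat with the tool away, and the bottles are upright. Now I'll check the lid's outer edge and the case position after the press.

```bash
python3 - <<'E'
from h import *
s=bot.observe(); M=R.from_rotvec(s['tcp_rot']).as_matrix()
k=512/410
for n,p,z in (('lidL out',(324,347),.212),('lidL in',(297,347),.212),('lid back low',(305,520),.212),('BL rim',(256,355),.054),('FL rim',(143,355),.054),('flap edge wall',(150,447),.05),('catch',(200,446),.055),('drawer near',(362,460),0)): print(n,case(wz(p[0]*k,(p[1]-292)*k,z,s,M)).round())
E
```

```text
lidL out [101. 129. 212.]
lidL in [ 80. 129. 212.]
lid back low [103. -28. 212.]
BL rim [ 78. 130.  54.]
FL rim [-75. 131.  54.]
flap edge wall [-74.   0.  50.]
catch [ 1.  3. 55.]
drawer near [279. -39.   0.]
```

Emit:
{"op": "play_rows", "data": {
  "targets": [
    [[3.4, 1, 0, 0, 0], [3.4, 1, 0, 0, 0], [3.4, 1, 0, 0, 0], [3.4, 1, 0, 0, 0], [0, 0, 0, 0, 0], [0, 0, 3, 0, 0], [0, 0, 3, 0, 0], [0, 0, 3, 0, 0], [0, 0, 2.6, 0, 0], [0, 0, 0, 0, 0]]
  ]
}}

```text
clock: 13.5
eef_pos: [0.6009, -0.1592, 0.1692]
tcp_rot: [-3.017, 0.873, 0.007]
force: [-0.1, 0.8, 1.2]
finger_gap: -0.0002
```

```bash
python3 -c "
from h import *
st()"
```

```text
t 13.5 tcp [ 0.6009 -0.1592  0.1692] case [135.1  -3.1 169.2] toolx yaw -32.29 tilt z [-0.004  0.002 -1.   ] F [-0.1   0.76  1.16] gap -0.0
```

Emit:
{"op": "play_rows", "data": {
  "targets": [
    [[-1.2, 0, 0, 0, 0], [-1.2, 0, 0, 0, 0], [-1.1, 0, -0.1, 0, 0], [-1.1, 0, -0.1, 0, 0], [-1.1, 0, -0.1, 0, 0], [-1.1, 0, 0.2, 0, 0], [-1.1, 0, 0.2, 0, 0], [-1.1, 0, 0.2, 0, 0], [0, 0, 0, 0, 0]]
  ]
}}

```text
clock: 14.62
eef_pos: [0.5255, -0.1115, 0.1681]
tcp_rot: [3.017, -0.874, -0.002]
force: [0.6, 0.1, 0.5]
finger_gap: -0.0001
```

Emit:
{"op": "play_rows", "data": {
  "targets": [
    [[-1.0, 0, 0.4, 0, 0], [-1.0, 0, 0.5, 0, 0], [-1.0, 0, 0.5, 0, 0], [-0.8, 0, 0.7, 0, 0], [-0.8, 0, 0.7, 0, 0], [-0.9, 0, 0.8, 0, 0], [0, 0, 0, 0, 0]]
  ]
}}

```text
clock: 15.5
eef_pos: [0.479, -0.0822, 0.1317]
tcp_rot: [3.017, -0.874, -0.002]
force: [0.2, 0.3, -0.5]
finger_gap: -0.0001
```

```bash
python3 - <<'E'
from h import *
st()
a=snap('scene','s6.png')[110:280,170:350]
cv2.imwrite('pics/s6c.png',cv2.resize(a,None,fx=3,fy=3,interpolation=2)[:,:,::-1])
E
```

```text
t 15.5 tcp [ 0.479  -0.0822  0.1317] case [ -9.1  -2.4 131.7] toolx yaw -32.31 tilt z [-0.002  0.    -1.   ] F [ 0.21  0.34 -0.47] gap -0.0
```

Emit:
{"op": "play_rows", "data": {
  "targets": [
    [[-0.8, 0, 0.8, 0, 0], [-0.8, 0, 0.9, 0, 0], [-0.8, 0, 0.9, 0, 0], [-0.8, 0, 0.7, 0, 0], [-0.8, 0, 0.7, 0, 0], [-0.6, 0, 0.5, 0, 0], [-0.5, 0, 0.4, 0, 0], [0, 0, 0, 0, 0]]
  ]
}}

```text
clock: 16.55
eef_pos: [0.4365, -0.0551, 0.0832]
tcp_rot: [3.017, -0.874, -0.001]
force: [-0.4, -1.3, 0.2]
finger_gap: 0.0004
```

```bash
python3 - <<'E'
from h import *
s,M=st()
a=snap('scene','s7.png'); old=cv2.imread('pics/s5.png')[:,:,::-1]
# upright-lid region and old bottle pixels: compare
for n,(u,v) in {'upright lid':(225,175),'upright lid2':(280,165),'green cap':(284,230),'carton':(281,212)}.items(): print(n,old[v,u],a[v,u])
E
```

```text
t 16.55 tcp [ 0.4365 -0.0551  0.0832] case [-59.5  -1.9  83.2] toolx yaw -32.32 tilt z [-0.001  0.    -1.   ] F [-0.43 -1.29  0.16] gap 0.0
upright lid [40 39 38] [ 99 105 127]
upright lid2 [40 38 38] [17 32 30]
green cap [ 27 133  47] [44 42 42]
carton [155 119 154] [17 17 17]
```

The lid has swung over. Next I'll press down near the front in small steps.

Emit:
{"op": "play_rows", "data": {
  "targets": [
    [[-0.2, 0, 0.2, 0, 0], [-0.2, 0, 0.2, 0, 0], [0, 0, 0, 0, 0]]
  ]
}}

```text
clock: 16.98
eef_pos: [0.4339, -0.0533, 0.0795]
tcp_rot: [-3.017, 0.875, -0.001]
force: [1.2, -1.5, 2.2]
finger_gap: 0.0001
```

Emit:
{"op": "play_rows", "data": {
  "targets": [
    [[0, 0, 0.1, 0, 0], [0, 0, 0.1, 0, 0], [0, 0, 0, 0, 0]]
  ]
}}

```text
clock: 17.35
eef_pos: [0.4335, -0.053, 0.0774]
tcp_rot: [-3.017, 0.875, 0.0]
force: [1.8, -0.4, 2.0]
finger_gap: 0.0002
```

Emit:
{"op": "play_rows", "data": {
  "targets": [
    [[0, 0, 0.1, 0, 0], [0, 0, 0.1, 0, 0], [0, 0, 0, 0, 0]]
  ]
}}

```text
clock: 17.73
eef_pos: [0.4333, -0.0531, 0.0752]
tcp_rot: [3.017, -0.875, -0.001]
force: [0.4, -0.2, 0.4]
finger_gap: -0.0001
```

Emit:
{"op": "play_rows", "data": {
  "targets": [
    [[0, 0, 0.1, 0, 0], [0, 0, 0, 0, 0]]
  ]
}}

```text
clock: 17.98
eef_pos: [0.4334, -0.0532, 0.0743]
tcp_rot: [3.017, -0.875, -0.0]
force: [0.2, 0.1, -0.7]
finger_gap: 0.0002
```

Emit:
{"op": "play_rows", "data": {
  "targets": [
    [[0, 0, 0.1, 0, 0], [0, 0, 0, 0, 0]]
  ]
}}

```text
clock: 18.23
eef_pos: [0.4335, -0.0532, 0.0733]
tcp_rot: [-3.017, 0.875, 0.0]
force: [0.7, 0.2, 0.2]
finger_gap: -0.0001
```

Emit:
{"op": "play_rows", "data": {
  "targets": [
    [[0, 0, 0.1, 0, 0], [0, 0, 0, 0, 0]]
  ]
}}

```text
clock: 18.48
eef_pos: [0.4334, -0.0531, 0.0723]
tcp_rot: [-3.017, 0.875, 0.0]
force: [0.5, 0.8, 0.2]
finger_gap: 0.0001
```

Emit:
{"op": "play_rows", "data": {
  "targets": [
    [[0, 0, 0.1, 0, 0], [0, 0, 0, 0, 0]]
  ]
}}

```text
clock: 18.73
eef_pos: [0.4335, -0.0531, 0.0716]
tcp_rot: [3.017, -0.875, 0.0]
force: [-2.9, 0.7, 8.3]
finger_gap: 0.0002
```

Emit:
{"op": "play_rows", "data": {
  "targets": [
    [[0, 0, 0.1, 0, 0], [0, 0, 0, 0, 0]]
  ]
}}

```text
clock: 18.98
eef_pos: [0.4336, -0.0531, 0.0712]
tcp_rot: [3.017, -0.874, 0.0]
force: [-10.5, 0.9, 31.9]
finger_gap: 0.0004
```

Emit:
{"op": "play_rows", "data": {
  "targets": [
    [[0, 0, 0.1, 0, 0], [0, 0, 0, 0, 0]]
  ]
}}

```text
clock: 19.23
eef_pos: [0.4337, -0.0531, 0.0709]
tcp_rot: [3.016, -0.874, 0.001]
force: [-18.7, 2.1, 56.5]
finger_gap: 0.0002
```

Emit:
{"op": "play_rows", "data": {
  "targets": [
    [[0, 0, -0.3, 0, 0], [0, 0, -2, 0, 0], [0, 0, -5, 0, 0], [0, 0, -5, 0, 0], [0, 0, -5, 0, 0], [0, 0, -5, 0, 0], [0, 5, 0, 0, 0], [0, 5, 0, 0, 0], [0, 5, 0, 0, 0], [0, 5, 0, 0, 0], [0, 5, 0, 0, 0], [0, 5, 0, 0, 0], [0, 0, 0, 0, 0], [0, 0, 0, 0, 0]]
  ]
}}

```text
clock: 20.98
eef_pos: [0.2732, -0.3063, 0.2923]
tcp_rot: [-3.017, 0.875, 0.0]
force: [0.7, 0.4, 0.7]
finger_gap: 0.0001
```

```bash
python3 - <<'E'
from h import *
st()
a=snap('scene','s8.png')[120:290,170:370]; b=snap('top','t8.png')[80:300,110:400]
o=np.zeros((600,800,3),'uint8')
o[:340,:400]=cv2.resize(a,(400,340),interpolation=2); o[:300,405:800]=cv2.resize(b,(395,300),interpolation=2)
a1=cv2.imread('pics/t1.png')[80:300,110:400,::-1]; o[300:600,405:800]=cv2.resize(a1,(395,300),interpolation=2)
cv2.imwrite('pics/m8.png',o[:,:,::-1])
E
```

```text
t 20.98 tcp [ 0.2732 -0.3063  0.2923] case [ -64.9 -301.5  292.3] toolx yaw -32.33 tilt z [-0.  0. -1.] F [0.69 0.36 0.7 ] gap 0.0
```

View pics/m8.png

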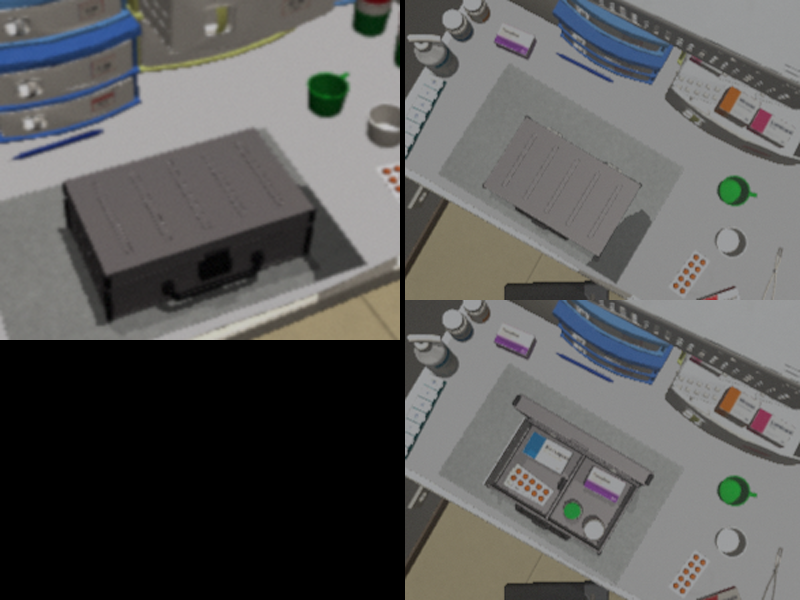

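The lid is shut flush, and the case, cups and carton are where they were at the start. I'll hand the job in.

```bash
python3 -c "
from rig import bot
print(bot.job_done())"
```

```text
the job is handed in; nothing more can be done
None
```

The medicine case is closed. I folded the flap down and pressed it under its catch, then swung the lid over and pressed it shut at the front. The arm finished clear of everything at about 21 s, and the job is handed in.

- **Flap:** the force rose to about 5 N, dropped to zero, then met a firm stop 5.5 mm lower. The pictures taken after the arm lifted away showed it staying flat, with both bottles upright.
- **Lid:** it met a firm stop at the height expected for shut, measured from where the flap stopped. I never caught its 6 N snap between readings. I pressed to about 56 N vertically at the wrist, well past the snap force, and it looked flush in both pictures after release.
- **Surroundings:** the case, cups and carton look unmoved between the first and last top views. The bottles can't be seen now the lid is shut.

**Disagreement:** the tool touched the flap and lid about 20 mm lower than the stated sizes predicted. The two fixed cameras put the rim only about 4–12 mm low. I didn't find the cause, so I relied on contact forces for the presses.

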